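# Hang a parts bin on the cleat rack beside its neighbour

### The job

Hang the loose steel parts bin on the bench rack: tip it so that its bottom swings out towards you, feed its angled rear strip down through the slot between the cleat and the keeper bar, in the free stretch with two fingers' width (about 35 mm) left to the bin that hangs there already, and let it swing down level so that the strip locks under the keeper, the flange sits on the cleat and its back rests on the lower rail. Then slide it gently along the cleat until you feel its side touch the spacer screw on the hanging bin, and let go there. Feel your way: do not force or knock the bins or the rack, and leave the padlock, the lock cylinder and the pliers where they are.

Things in the scene. Friction and masses are not known exactly. Their poses are not given: they have to be found in the camera images.
- loose_bin: Loose open grey steel parts bin, sheet 4 mm, 80 deep (x), 84 wide (y), walls 45 high, 0.3 to 0.5 kg, upright on the bench. Origin: centre of underside; +x to its rear, +z up. Rear plate: outer face x=40. On its back a bent hook, 76 wide: level flange (underside z=62) from plate to x=53, neck x=49 to 53 down to z=53, then a 45 deg strip back and down. It can slip in the fingers.
- strip_edge (a point): Middle of the free lower edge of the loose bin's angled rear strip, at x=65, y=0, z=40 mm of the bin's frame. The strip is 4 mm thick and 20 mm long, running at 45 deg from the neck (x=51, z=54) to here.
- bin_grip (a point): Middle of the loose bin's wooden grip, at x=-1, y=0, z=74 mm of the bin's frame: a slab 12 mm thick (y), 56 long (x=-29 to 27), z=52 to 92, standing over the bin's middle. Pinch it across its thickness; fingers may lean forward or back in the grip's plane.
- hung_bin: Identical bin hanging on the right-hand (-y) part of the rack, fixed; same origin and axes; it sits as the loose bin shall, only farther along the cleat (place varies). From its left side (y=42, at x=0, z=25) sticks a rigid spacer screw with an 18 mm head, set by hand to stand out 4 to 20 mm, not measured: the origins are 88 to 104 mm apart along y when the loose bin touches it.
- cleat_rack: Fixed plywood bench rack, 240 wide (y), 130 high. Origin: on the bench, mid-width, under the board's front face (x=0); +x into the board, -x to the robot; a hung bin has the same axes. Rest rail of wood: front face x=-31.5, z=64 to 85. A bin hung right is level, origin at x=-71.5, z=63: flange on the cleat's top edge, strip under the keeper, rear plate on the rest rail. All rigid, friction about 0.35.
- cleat_edge (a point): Mid-width point of the rear top edge of the rack's steel cleat, at x=-24, y=0, z=125 mm of the rack's frame. The cleat is an upright 4 mm strip (x=-28 to -24, y=-118 to 118) on a web at z=89, leaving a groove 24 wide and 36 deep between it and the board.
- keeper_edge (a point): Mid-width point of the lower front edge of the steel keeper bar over the groove, at x=-12, y=0, z=116 mm of the rack's frame; bar up to z=130. The slot is 12 mm wide (x=-24 to -12). The level bin's 45 deg strip does not pass it; tipped 30 to 40 deg (bottom to the robot, front up) the strip is nearly upright and drops in with 3 mm room each side, then the bin is swung level as it sinks.
- padlock_brass: Bystander: brass padlock, 68 x 45 x 21 mm, lying on the bench at the left.
- cylinder_a: Bystander: brass lock cylinder, 31 x 64 x 22 mm, lying on the bench left of the rack.
- pliers: Bystander: red-handled pliers, 56 x 153 x 13 mm, lying on the bench right of the vice.

How it is judged (in metres and radians):
On the way, in this order (a step that is already met when the one before it is completed fails the run):
1. the bin's angled strip is in the slot while the bin is tipped by at least 9 degrees (angle between loose_bin's own z axis and vertical above 0.16 rad and z of strip_edge in the frame of cleat_rack below 0.116 m and x of strip_edge in the frame of cleat_rack above -0.024 m).
2. the bin hangs level on the cleat (as in the end condition), with at least 22.2 mm between its side and the side of the hung bin (x of loose_bin in the frame of cleat_rack between -0.0755 and -0.0675 m and z of loose_bin in the frame of cleat_rack between 0.06 and 0.0665 m and angle between loose_bin's own z axis and vertical below 0.07 rad and angle between the y axis of loose_bin and the y axis of cleat_rack, either way round below 0.06 rad and y of loose_bin in the frame of hung_bin above 0.1062 m), for 0.1 s.
3. slid along the cleat, the bin touches the hung bin's spacer screw (x of loose_bin in the frame of cleat_rack between -0.0755 and -0.0675 m and z of loose_bin in the frame of cleat_rack between 0.06 and 0.0665 m and angle between loose_bin's own z axis and vertical below 0.07 rad and angle between the y axis of loose_bin and the y axis of cleat_rack, either way round below 0.06 rad and contact force between loose_bin and hung_bin above 0.5 N), for 0.1 s.
At the end, for the whole second after the job is handed in: The loose bin hangs on the cleat at rest and released: its origin 71.5 mm (+-4 mm) in front of the board and 60 to 66.5 mm above the bench, level within 4 degrees, square to the rack within 3.4 degrees, and its side 2.5 to 21.8 mm from the hung bin's side, where the spacer stopped it (x of loose_bin in the frame of cleat_rack between -0.0755 and -0.0675 m and z of loose_bin in the frame of cleat_rack between 0.06 and 0.0665 m and angle between loose_bin's own z axis and vertical below 0.07 rad and angle between the y axis of loose_bin and the y axis of cleat_rack, either way round below 0.06 rad and y of loose_bin in the frame of hung_bin between 0.0865 and 0.1058 m and linear speed of loose_bin below 0.01 m/s); the robot touches nothing.
It fails at once if the bin is forced against the rack (over 35 N) (contact force between loose_bin and cleat_rack above 35 N).
It fails at once if the bin is pushed hard against the hung bin (over 8 N) (contact force between loose_bin and hung_bin above 8 N).
It fails at once if the robot knocks the rack or the hung bin (over 20 N) (contact force between any of the arm, the fingers and cleat_rack above 20 N or contact force between any of the arm, the fingers and hung_bin above 20 N).
It fails at once if a bystander is moved by more than 20 mm (distance of any of padlock_brass, cylinder_a, pliers from where it was at the start of the episode above 0.02 m).
It also fails if it takes over 72 s, if anything falls off the work surface, if the arm or the gripper's body presses on something with over 40 N, if the wrist force passes 120 N, or if a joint passes its speed limit or range.

### The arm

A 6-joint arm with a two-finger parallel gripper is mounted at the origin on a cart in front of the work surface, level with it; the furniture and walls round the work are solid. World frame = base frame: x ahead of the robot, y to its left, z up, the work surface at z = 0. Lengths are in mm, angles in rad, forces in N, time in s.
With the tool pointing down it reaches from about 225 to 725 mm from the base axis. Payload 3.1 kg.
Tool frame: the origin (TCP) lies on the centre line of the jaws, within the pads' length; the fingertips stand 22 mm ahead of it and the grasp point (between the pads) lies 3 mm ahead of it (tip_reach is the y of the fingertips in the tool frame, in mm); y points along the fingers, x is the direction in which the jaws open and shut, and the axes are right-handed (so a half turn about y gives the same grasp; the last joint's range is limited). The gripper opens to 85 mm and grips with 20 to 120 N. Pads are 22 mm wide; open, the fingers measure 114 mm over their backs; the gripper's body (76 mm by 85 mm) begins 54 mm behind the grasp point. The pads swing forward as they close: fully open they stand 13 mm farther back than shut.
Start: joints at [-1.465, 0.048, 0.099, 1.622, 0, 1.443], TCP at [121.615, -510.712, 253.312] pointing down, gripper open.
Joint ranges: [-2.91, 2.91], [-0.99, 1.94], [-1.21, 1.42], [-2.12, 2.29], [-1.49, 1.47], [-3.14, 3.14]. Speed limits (rad/s): [2.79, 2.79, 3.14, 3.14, 3.14, 3.14].

### API

Orientations are given as a unit quaternion [x, y, z, w].
In Python, from workcell import state, grab_frame, job_done, cut_out, tip_reach gives the robot as it stands.
- The arm moves only by the tool move_arm, never from a script. Its argument "plan" is one flat list of numbers, 7 for each row, row after row: the shift along the tool's x, y, z in mm, then the turn, a rotation vector about the tool's x, y, z in degrees, then the opening, from 0 (shut) to 1 (fully open). A call has exactly 10 rows; each row is the pose to reach, as a shift and turn from the pose commanded when the call began, along the tool's axes at that moment; what a row does not reach only later rows make up. A row lasts 1/8 s, in which the tool goes at most 62.5 mm and 10.7 degrees, less where a joint would pass 70% of its speed; a pose out of reach is approached as far as the arm can. A call with a gripper value outside its range is refused whole. The fingers move at their own pace and stop on an object; the grip force is fixed at half the most. Time passes only in rows, so rows that repeat a pose let the fingers close, or fill a call up. It gives the time, the measured TCP pose, the force and the opening at its end, in the units of the state.
- state(): the state, without advancing time (a new reading comes with each control period).
- grab_frame(name): name is "side" or "top" or "wrist"; returns a dict with "img" (480x640x3 uint8, red, green, blue), "mtx" (3x3 intrinsics, pixels), "k1" (the pictures are not rectified: a ray, as slopes to the right and down, at radius r is drawn at 1 + k1 r^2 times it, then the intrinsics apply), "T" (4x4, takes a point from camera to world coordinates). Camera axes: x right, y down, z forward; pixel columns grow to the right and rows downward; lengths in mm; the calibration is good to about 2 mm. A picture is of the moment at which its call begins. There is no depth.
- job_done(): hands the job in, once; it reports no verdict.
Trained networks look in a picture, given as the dict that the camera call returned (one of the last four; its "shot" number tells which), for a name from the list of things; names that differ only in an ending like _2 or _b are one class to them, and where a whole thing is asked for, a point or a joint stands for the part that bears it (a point fixed in the world has none). Each returns a list of dicts, best first, with "p" (0 to 1); they miss things now and then, are a little off and sometimes report something else, mostly with a low value. They report only what shows in the picture. A call takes as long as a camera call.
- cut_out(query, picture): "pixels" (480x640 bool, what is visible of it) and "bbox" ([left, top, right, bottom] in pixels, round what is visible of it).
The state is a dict: "time": time; "q": joint angles; "joint_vel": joint speeds; "joint_torque": joint torques, N m; "tcp_pos": TCP position; "eef_rot": TCP orientation; "wrist_force": force on the tool from outside, world axes, zero at the start; "ft_torque": the same for the moment, N m; "grip_width": finger opening in mm.
Only numpy, scipy, OpenCV 4.12 (cv2) and the standard library are available. Lean on these libraries where they do the work, as an engineer would, in place of code of your own. Each camera call takes 0.05 s, during which the arm holds its last target. There are 200 camera calls.

## Working session

There is one attempt and no reset: what is moved stays moved. The work goes in short steps, Python scripts to look and compute and a tool call to move; the robot and the scene stay as the last step left them, time stands still between calls to the robot, and variables do not carry over. Pictures are saved under pics/ and viewed, about 8 in all and at most 12, crops included, and the job is handed in when it is done.

Besides the shell and the picture viewer there is one more tool, called after "Call:" in YAML: its name, and indented under it one key for each argument. move_arm: Moves the arm, as the interface text tells. Its arguments: {"type":"object","properties":{"plan":{"type":"array"}},"required":["plan"]}

```bash
ls; mkdir -p pics; python3 - <<'E'
from workcell import *
import cv2,numpy as np,pickle
s=state();print({k:np.round(v,3).tolist() for k,v in s.items()})
D={}
for n in("side","top"):
    f=grab_frame(n);cv2.imwrite(f"pics/{n}0.png",f["img"][...,::-1])
    print(n,f["mtx"].tolist(),f["k1"],np.round(f["T"],3).tolist())
    D[n]=dict(f)
    D[n]["cuts"]={}
    for q in("loose_bin","bin_grip","hung_bin","cleat_rack","padlock_brass","cylinder_a","pliers"):
        r=cut_out(q,f)
        D[n]["cuts"][q]=r
        print(q,[(round(float(a["p"]),2),[int(v) for v in a["bbox"]]) for a in r])
pickle.dump(D,open("d0.pkl","wb"))
E
```

```text
pics
{'time': 0.0, 'q': [-1.465, 0.049, 0.098, 1.622, -0.0, 1.443], 'joint_vel': [-0.0, -0.001, -0.0, -0.001, -0.0, -0.001], 'joint_torque': [0.0, -33.878, 32.002, 0.02, -0.0, 0.0], 'tcp_pos': [121.52, -510.139, 252.131], 'eef_rot': [-0.554, 0.439, -0.438, 0.555], 'wrist_force': [0.345, 1.341, -0.552], 'ft_torque': [-0.004, -0.025, 0.026], 'grip_width': 85.184}
side [[435.12344071430584, 0.0, 314.9019609749736], [0.0, 435.12344071430584, 244.47477740064096], [0.0, 0.0, 1.0]] -0.08394409078924948 [[-0.933, -0.198, 0.3, 298.015], [-0.36, 0.52, -0.774, 706.221], [-0.003, -0.831, -0.557, 583.978], [0.0, 0.0, 0.0, 1.0]]
loose_bin [(0.65, [320, 285, 389, 355])]
bin_grip [(0.89, [317, 286, 393, 357])]
hung_bin [(0.82, [270, 198, 323, 245])]
cleat_rack [(0.96, [204, 188, 285, 302]), (0.74, [321, 289, 389, 356])]
padlock_brass [(0.96, [343, 364, 379, 408])]
cylinder_a [(0.58, [258, 318, 287, 345])]
pliers [(0.38, [414, 217, 433, 224])]
top [[570.0551489997848, 0.0, 324.7683868442233], [0.0, 570.0551489997848, 243.68623381936095], [0.0, 0.0, 1.0]] -0.1556278787920598 [[0.002, -0.984, 0.179, 339.65], [-1.0, -0.002, 0.0, 4.945], [0.0, -0.179, -0.984, 1287.944], [0.0, 0.0, 0.0, 1.0]]
loose_bin [(0.95, [239, 274, 288, 327]), (0.46, [266, 152, 376, 200])]
bin_grip [(0.81, [239, 270, 292, 326])]
hung_bin [(0.82, [318, 183, 372, 234])]
cleat_rack [(0.61, [265, 151, 377, 203])]
padlock_brass [(0.64, [195, 308, 225, 335])]
cylinder_a [(0.93, [224, 233, 254, 245])]
pliers [(0.9, [441, 274, 466, 337])]
```

```bash
python3 - <<'E'
import cv2
a=cv2.imread("pics/side0.png")[170:370,190:440];b=cv2.imread("pics/top0.png")[140:340,190:440]
cv2.imwrite("pics/s1.png",cv2.resize(a,(750,600),interpolation=2));cv2.imwrite("pics/t1.png",cv2.resize(b,(750,600),interpolation=2))
E
```

```text
(no output)
```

View pics/s1.png

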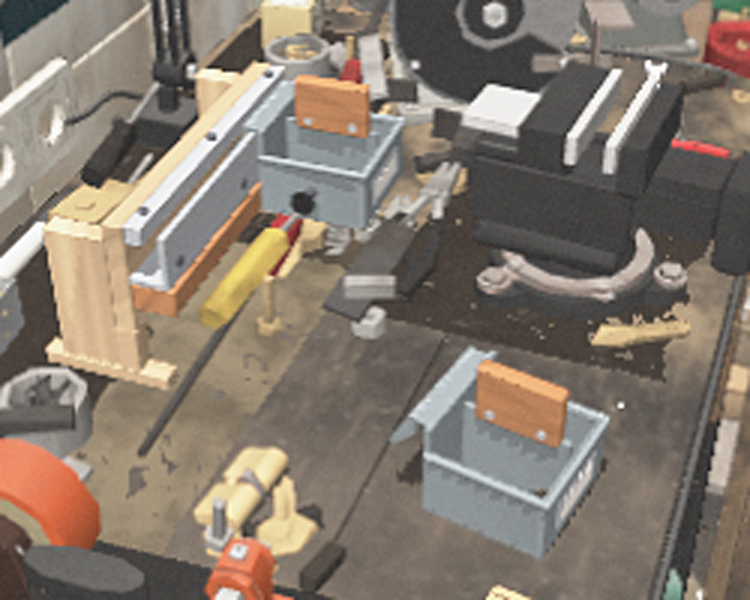

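View pics/t1.png

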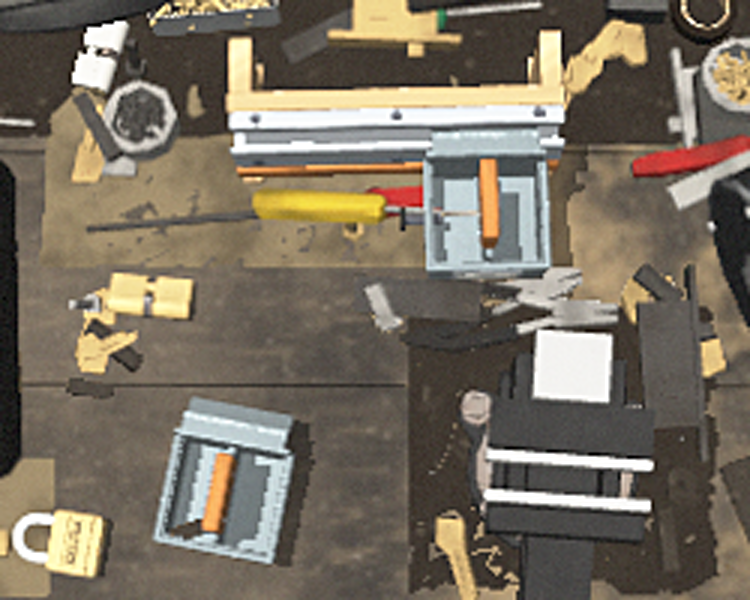

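The side crop shows the loose bin at front right, with its grip top at about (480–568, 362–390). It also shows the rack at left and the hung bin with its black screw head at (302, 203). In the top crop the rack spans u 228–563 and the loose bin is at (157–293, 400–562), yawed about −12°.

```bash
cat > h.py <<'E'
import numpy as np,cv2,pickle
from scipy.optimize import least_squares
from scipy.spatial.transform import Rotation as R
def proj(P,f):
    T=np.array(f["T"]);C=(np.asarray(P,float)-T[:3,3])@T[:3,:3]
    s=C[:,:2]/C[:,2:];s=s*(1+f["k1"]*(s**2).sum(1,keepdims=True))
    K=np.array(f["mtx"]);return s*[K[0,0],K[1,1]]+K[:2,2]
def place(P,x,y,z,yaw,tip=0):
    "tip>0: bottom towards robot, front up (rot about bin y)"
    return R.from_euler("ZY",[yaw,tip]).apply(np.asarray(P,float))+[x,y,z]
hook=[[40,s*38,66] for s in(1,-1)]+[[53,s*38,66] for s in(1,-1)]+[[65,s*38,40] for s in(1,-1)]
def box(a,b): return [[x,y,z] for x in(a[0],b[0]) for y in(a[1],b[1]) for z in(a[2],b[2])]
def boxe(a,b):
    c=box(a,b);return [(c[i],c[j]) for i in range(8) for j in range(i) if bin(i^j).count("1")==1]
h=hook
BIN=boxe((-40,-42,0),(40,42,45))+boxe((-29,-6,52),(27,6,92))+[(h[0],h[1]),(h[2],h[3]),(h[4],h[5]),(h[0],h[2]),(h[1],h[3]),(h[2],h[4]),(h[3],h[5])]
RACK=boxe((-28,-118,89),(-24,118,125))+boxe((-12,-118,116),(0,118,130))+boxe((-31.5,-118,64),(0,118,85))
def draw(img,f,E,pose,col,sc,o):
    for a,b in E:
        p=(proj(place([a,b],*pose),f)-o+.5)*sc-.5
        cv2.line(img,*[tuple(int(v) for v in q) for q in p],col,1,cv2.LINE_AA)
def view(f,c,sc,items):
    l,t,r,b=c;im=cv2.resize(np.ascontiguousarray(f["img"][t:b,l:r,::-1]),None,fx=sc,fy=sc,interpolation=2)
    for E,p,col in items: draw(im,f,E,p,col,sc,[l,t])
    return im
E
cat > fit0.py <<'E'
from h import *
D=pickle.load(open("d0.pkl","rb"));S,Tp=D["side"],D["top"]
cs=lambda u,v:(190+u/3,170+v/3); ct=lambda u,v:(190+u/3,140+v/3)
def fit(obs,x0,free=4):
    def r(p):
        return np.concatenate([np.ravel(proj(place([P],p[0],p[1],p[2] if free==4 else x0[2],p[3]),f)-np.array(c)) for P,f,c in obs])
    q=least_squares(r,x0,x_scale=[10,10,10,.1],loss="soft_l1");print(np.round(q.x,3),np.round(r(q.x).reshape(-1,2),1).tolist());return q.x
L=fit([([40,42,45],Tp,ct(182,430)),([-40,42,45],Tp,ct(157,540)),([-40,-42,45],Tp,ct(272,562)),([40,-42,45],Tp,ct(293,450)),
 ([-40,42,45],S,cs(547,500)),([40,42,45],S,cs(428,455)),([-40,-42,45],S,cs(607,413)),([-40,42,0],S,cs(543,553)),([40,42,0],S,cs(425,505)),([-29,6,92],S,cs(568,390)),([27,6,92],S,cs(478,362))],[300,100,0,-.2],3)
H=fit([([-40,42,45],Tp,ct(425,275)),([-40,-42,45],Tp,ct(551,272)),
 ([-40,42,45],S,cs(362,203)),([40,42,45],S,cs(262,182)),([-40,-42,45],S,cs(403,122)),([-40,42,0],S,cs(358,228)),([-29,6,92],S,cs(369,90)),([27,6,92],S,cs(297,76))],[500,-60,63,0.])
K=[H[0]+71.5,0,0,H[3]]
K=fit([([-12,118,130],Tp,ct(228,127)),([-12,-118,130],Tp,ct(563,127)),([-28,118,125],S,cs(163,238)),([-12,118,130],S,cs(126,218))],[H[0]+71.5,0,0,0],3)
pickle.dump((L,H,K),open("fit0.pkl","wb"))
it=[(BIN,L,(0,0,255)),(BIN,H,(0,255,0)),(RACK,K,(255,0,255))]
cv2.imwrite("pics/s2.png",view(S,(195,185,395,360),4,it[:1]+it[2:]+it[1:2])[:600,:800]);cv2.imwrite("pics/t2.png",view(Tp,(230,150,390,260),5,it))
q=R.from_quat([-.554,.439,-.438,.555]).as_matrix();print(q.round(2))
E
python3 fit0.py
```

```text
[ 4.27772e+02  1.34804e+02  1.96970e+01 -1.72000e-01] [[-0.7, 0.9], [0.6, 0.2], [0.1, -0.2], [-0.2, 1.0], [0.8, -0.2], [-0.7, -1.9], [0.0, 0.0], [0.2, 0.3], [-0.2, -0.6], [-1.1, 1.3], [-0.4, -0.1]]
[ 6.23391e+02 -5.27390e+01  6.00860e+01 -2.00000e-03] [[0.7, -1.5], [-1.7, -0.3], [0.9, -8.4], [-0.5, -8.4], [1.0, 0.1], [2.4, 1.1], [-0.2, 0.8], [-0.6, 1.1]]
[ 6.93884e+02  1.16080e+01 -1.90000e-02 -0.00000e+00] [[0.1, -0.3], [0.1, -0.0], [-1.3, -0.4], [3.3, 2.4]]
[[ 0.23 -0.    0.97]
 [-0.97  0.    0.23]
 [-0.   -1.    0.  ]]
```

View pics/s2.png

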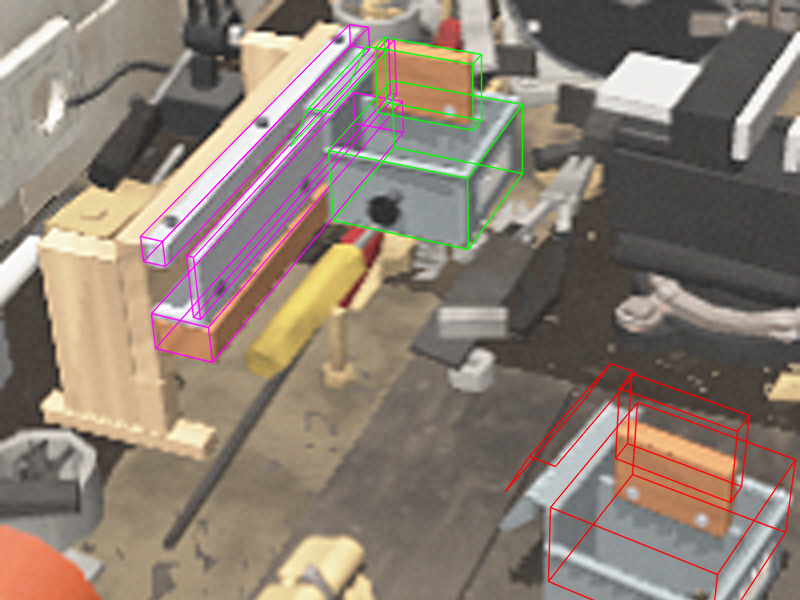

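View pics/t2.png

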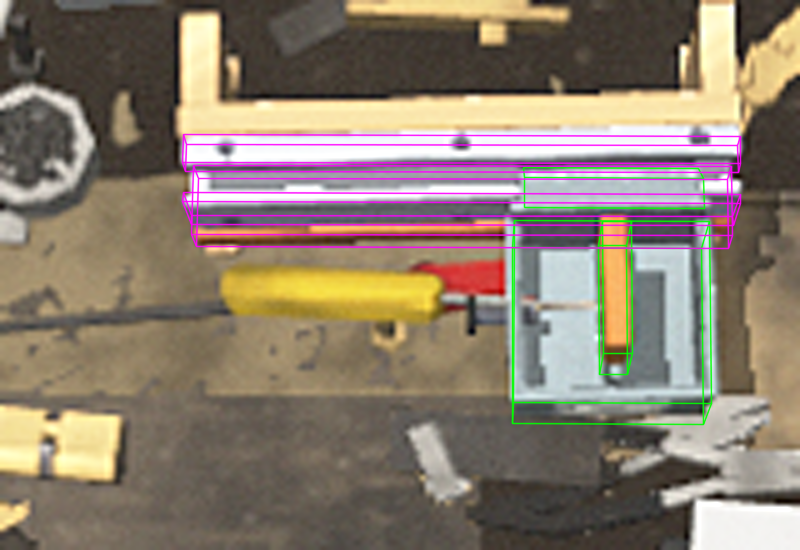

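The overlays show the hung bin (green) and the rack (magenta) matching to about 1 px. The red loose-bin outline is only drawn at a stray z; its x, y and yaw residuals are about 1 px. Next I compute the grasp approach.

```bash
cat >> h.py <<'E'
def tool(yaw,lean):  # tool x = +y of bin, fingers down leaning forward by lean (deg)
    a=np.radians(lean);M=np.array([[0,np.sin(a),-np.cos(a)],[1,0,0],[0,-np.cos(a),-np.sin(a)]])
    return R.from_euler("z",yaw)*R.from_matrix(M)
def rows(cmd,poses):
    "cmd=(p,R) commanded; poses list of (p,R,grip)-> prints rows, returns new cmd"
    p0,R0=cmd;out=[]
    for p,r,g in poses:
        d=R0.inv().apply(np.asarray(p)-p0);v=np.degrees((R0.inv()*r).as_rotvec())
        out.append(list(np.round(d,1))+list(np.round(v,1))+[g])
    while len(out)<10: out.append(out[-1])
    for o in out: print(", ".join(f"{x:g}" for x in o)+",")
    o=out[-1];c=(p0+R0.apply(o[:3]),R0*R.from_rotvec(np.radians(o[3:6])))
    pickle.dump(c,open("cmd.pkl","wb"));return c
def cmd():return pickle.load(open("cmd.pkl","rb"))
E
python3 - <<'E'
from h import *
L,H,K=pickle.load(open("fit0.pkl","rb"));L[2]=0
g=place([[-1,0,74]],*L)[0];print("grip",g)
Rt=tool(L[3],30);ap=Rt.apply([0,1,0])
pg=g-3*ap;ph=pg-75*ap;ph[2]+=20;print("hover",ph,"grasp",pg)
p0=np.array([121.615,-510.712,253.312]);R0=R.from_quat([-.554,.439,-.438,.555])
yaw0=np.degrees(np.arctan2(*R0.as_matrix()[:2,0][::-1]))-90;yaw1=np.degrees(L[3]);print(yaw0,yaw1)
P=[]
for i in range(1,19):
    s=i/18;lean=30*max(0,(s-.4)/.6);p=p0+(ph-p0)*s
    P.append((p,tool(np.radians(yaw0+(yaw1-yaw0)*s),lean),.45 if i>8 else 1))
print('--1');c=rows((p0,R0),P[:10]);print('--2');c=rows(c,P[10:])
print('--3');rows(c,[(ph+(pg-ph)*s,Rt,.45) for s in (.1,.25,.4,.55,.7,.8,.9,1)])
E
```

```text
grip [426.78692586 134.9753894   74.        ]
hover [388.36322463 141.65514861 161.5499815 ] grasp [425.3090912  135.23230321  76.59807621]
-166.6740595323953 -9.862009540386087
--1
-31.8, 5.2, 22.8, -0, -8.7, -0.1, 1,
-63.7, 10.3, 45.5, -0, -17.4, -0.1, 1,
-95.5, 15.5, 68.3, -0, -26.1, -0.1, 1,
-127.4, 20.7, 91.1, -0, -34.8, -0.1, 1,
-159.2, 25.8, 113.9, -0.1, -43.6, -0.1, 1,
-191, 31, 136.6, -0.1, -52.3, -0.1, 1,
-222.9, 36.2, 159.4, -0.1, -61, -0.1, 1,
-254.7, 41.3, 182.2, -2, -69.7, -1.4, 1,
-286.6, 46.5, 205, -4.3, -78.4, -3.5, 0.45,
-318.4, 51.7, 227.7, -6.3, -87, -6, 0.45,
--2
21.2, 0.6, 33.3, -2.8, -8.6, -1.4, 0.45,
42.3, 1.2, 66.7, -5.5, -17.1, -3.2, 0.45,
63.5, 1.8, 100, -8.2, -25.6, -5.4, 0.45,
84.7, 2.4, 133.3, -10.8, -33.9, -8, 0.45,
105.8, 3, 166.7, -13.2, -42.2, -11.1, 0.45,
127, 3.6, 200, -15.5, -50.4, -14.5, 0.45,
148.2, 4.2, 233.3, -17.6, -58.4, -18.4, 0.45,
169.3, 4.8, 266.7, -19.4, -66.3, -22.7, 0.45,
169.3, 4.8, 266.7, -19.4, -66.3, -22.7, 0.45,
169.3, 4.8, 266.7, -19.4, -66.3, -22.7, 0.45,
--3
-0, 9.2, 1, 0, 0, 0, 0.45,
-0, 23.1, 2.5, 0, 0, 0, 0.45,
-0, 36.9, 4, 0, 0, 0, 0.45,
-0.1, 50.8, 5.5, 0, 0, 0, 0.45,
-0.1, 64.6, 7, 0, 0, 0, 0.45,
-0.1, 73.8, 8, 0, 0, 0, 0.45,
-0.1, 83.1, 9, 0, 0, 0, 0.45,
-0.1, 92.3, 10, 0, 0, 0, 0.45,
-0.1, 92.3, 10, 0, 0, 0, 0.45,
-0.1, 92.3, 10, 0, 0, 0, 0.45,
```

Call:
move_arm:
  plan: [-31.8,0,22.8,0,-8.7,0,1,-63.7,0,45.5,0,-17.4,0,1,-95.5,0,68.3,0,-26.1,0,1,-127.4,0,91.1,0,-34.8,0,1,-159.2,0,113.9,0,-43.6,0,1,-191,0,136.6,0,-52.3,0,1,-222.9,0,159.4,0,-61,0,1,-254.7,0,182.2,-2,-69.7,-1.4,1,-286.6,0,205,-4.3,-78.4,-3.5,0.45,-318.4,0,227.7,-6.3,-87,-6,0.45]

```text
time: 2.05
tcp_pos: [269.8, -147.2, 253.6]
eef_rot: [0.751, 0.071, -0.061, -0.653]
wrist_force: [0.9, 0.2, -0.5]
grip_width: 51.6
```

```bash
python3 - <<'E'
from h import *
L,H,K=pickle.load(open("fit0.pkl","rb"));L[2]=0
g=place([[-1,0,74]],*L)[0];Rt=tool(L[3],30);ap=Rt.apply([0,1,0]);pg=g-3*ap;ph=pg-75*ap;ph[2]+=20
p0=np.array([121.615,-510.712,253.312]);R0=R.from_quat([-.554,.439,-.438,.555])
c=(p0+R0.apply([-318.4,0,227.7]),R0*R.from_rotvec(np.radians([-6.3,-87,-6])))
yaw0=-166.674;yaw1=np.degrees(L[3]);P=[]
for i in range(11,19):
    s=i/18;lean=30*(s-.4)/.6;p=p0+(ph-p0)*s;p[2]=p0[2]+(ph[2]-p0[2])*max(0,(i-12)/6);P.append((p,tool(np.radians(yaw0+(yaw1-yaw0)*s),lean),.45))
print(c[0]);rows(c,P)
E
```

```text
[ 269.79613688 -148.40311141  253.99750744]
21.2, -3.8, 32.8, -2.8, -8.6, -1.4, 0.45,
42.4, -8.2, 65.5, -5.5, -17.1, -3.2, 0.45,
63.5, 2.5, 100.2, -8.2, -25.6, -5.4, 0.45,
84.7, 13.2, 134.9, -10.8, -33.9, -8, 0.45,
105.8, 23.9, 169.6, -13.2, -42.2, -11.1, 0.45,
127, 34.6, 204.3, -15.5, -50.4, -14.5, 0.45,
148.2, 45.3, 239, -17.6, -58.4, -18.4, 0.45,
169.3, 56, 273.8, -19.4, -66.3, -22.7, 0.45,
169.3, 56, 273.8, -19.4, -66.3, -22.7, 0.45,
169.3, 56, 273.8, -19.4, -66.3, -22.7, 0.45,
```

Call:
move_arm:
  plan: [21.2,-3.8,32.8,-2.8,-8.6,-1.4,0.45,42.4,-8.2,65.5,-5.5,-17.1,-3.2,0.45,63.5,2.5,100.2,-8.2,-25.6,-5.4,0.45,84.7,13.2,134.9,-10.8,-33.9,-8,0.45,105.8,23.9,169.6,-13.2,-42.2,-11.1,0.45,127,34.6,204.3,-15.5,-50.4,-14.5,0.45,148.2,45.3,239,-17.6,-58.4,-18.4,0.45,169.3,56,273.8,-19.4,-66.3,-22.7,0.45,169.3,56,273.8,-19.4,-66.3,-22.7,0.45,169.3,56,273.8,-19.4,-66.3,-22.7,0.45]

```text
time: 3.3
tcp_pos: [387.5, 141.6, 160.7]
eef_rot: [0.663, 0.558, -0.322, -0.382]
wrist_force: [-0.6, -0.1, 0.3]
grip_width: 38.4
```

```bash
python3 - <<'E'
from h import *
from workcell import *
L,H,K=pickle.load(open("fit0.pkl","rb"));L[2]=0
s=state();print(s["tcp_pos"],cmd()[0],np.degrees((cmd()[1].inv()*R.from_quat(s["eef_rot"])).as_rotvec()))
f=grab_frame("wrist");f2=grab_frame("side")
a=view(f,(0,0,640,480),.62,[(BIN,L,(0,0,255))]);b=view(f2,(290,240,400,370),3,[(BIN,L,(0,0,255))])
h=max(a.shape[0],b.shape[0]);im=np.zeros((h,a.shape[1]+b.shape[1],3),np.uint8);im[:a.shape[0],:a.shape[1]]=a;im[:b.shape[0],a.shape[1]:]=b
cv2.imwrite("pics/w3.png",im)
E
```

```text
[387.48824718 141.55177006 160.70762308] [388.34650779 141.69793797 161.51983063] [-0.04257269 -0.07402139  0.09731303]
```

View pics/w3.png

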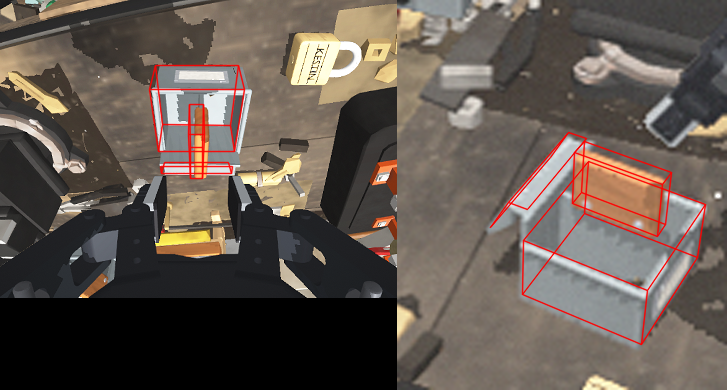

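The overlay sits on the bin in both views, with the grip at wrist-crop (200, 140) centred between the fingers. I approach and pinch.

Call:
move_arm:
  plan: [0,15,1.6,0,0,0,0.45,0,30,3.3,0,0,0,0.45,0,45,4.9,0,0,0,0.45,0,60,6.5,0,0,0,0.45,0,72,7.8,0,0,0,0.45,0,82,8.9,0,0,0,0.45,0,92.3,10,0,0,0,0.45,0,92.3,10,0,0,0,0.3,0,92.3,10,0,0,0,0.1,0,92.3,10,0,0,0,0]

```text
time: 4.65
tcp_pos: [424.5, 135.7, 75.5]
eef_rot: [0.662, 0.558, -0.322, -0.382]
wrist_force: [1.2, 0.9, -1.7]
grip_width: 11.2
```

Call:
move_arm:
  plan: [0,0,0,0,0,0,0,0,0,0,0,0,0,0,0,0,0,0,0,0,0,0,0,0,0,0,0,0,0,-2,-1.2,0,0,0,0,0,-6,-3.5,0,0,0,0,0,-13,-7.5,0,0,0,0,0,-26,-15,0,0,0,0,0,-26,-15,0,0,0,0,0,-26,-15,0,0,0,0]

```text
time: 5.9
tcp_pos: [424.7, 135.5, 105.9]
eef_rot: [0.663, 0.558, -0.322, -0.382]
wrist_force: [-0.2, 0.1, -5.0]
grip_width: 11.1
```

```bash
cat > path.py <<'E'
from h import *
from scipy.sparse import csr_matrix
from scipy.sparse.csgraph import dijkstra
def rect(cx,cz,L,W,a):
    u=np.array([np.cos(a),np.sin(a)]);v=np.array([-u[1],u[0]]);c=[np.array([cx,cz])+i*L/2*u+j*W/2*v for i,j in((-1,-1),(1,-1),(1,1),(-1,1))]
    return np.vstack([c[i]+(c[(i+1)%4]-c[i])*t for i in range(4) for t in np.linspace(0,1,25)[:,None]])
B=np.vstack([rect(38,33,4,66,0),rect(46.5,64,13,4,0),rect(51,59,4,13,0),rect(58,47,20,4,-np.pi/4),rect(0,2,80,4,0)])
boxes=[(-28,-24,89,125),(-12,0,116,130),(0,30,-10,130),(-28,0,80,89),(-31.5,0,64,85)]
def clear(x,z,t):
    c,s=np.cos(t),np.sin(t);X=x+B[:,0]*c+B[:,1]*s;Z=z-B[:,0]*s+B[:,1]*c;d=1e9
    for a,b,e,f in boxes:
        dx=np.maximum(a-X,X-b);dz=np.maximum(e-Z,Z-f);q=np.where((dx>0)&(dz>0),np.hypot(dx,dz),np.maximum(dx,dz));d=min(d,q.min())
    return d
# parametrise by grip point (bin -1,74)
TI=np.radians(np.arange(0,41,2.5));GX=np.arange(-80,-40,.5);GZ=np.arange(136,215,1.)
C=np.array([[[clear(gx-(-np.cos(t)+74*np.sin(t)),gz-(np.sin(t)+74*np.cos(t)),t) for gz in GZ] for gx in GX] for t in TI])
idx=np.arange(C.size).reshape(C.shape);cost=np.exp(-1.5*np.clip(C,-3,6));ok=C>.2
I,J,W=[],[],[]
for d in [(0,0,1),(0,1,0),(1,0,0),(0,1,1),(0,1,-1),(1,0,1),(1,1,0),(1,1,1),(1,-1,0),(1,-1,1),(1,0,-1),(1,1,-1),(1,-1,-1)]:
    sl=[slice(max(0,-k),n-max(0,k)) for k,n in zip(d,C.shape)];sh=[slice(max(0,k),n-max(0,-k)) for k,n in zip(d,C.shape)]
    a,b=idx[tuple(sl)].ravel(),idx[tuple(sh)].ravel();m=ok.ravel()[a]&ok.ravel()[b];a,b=a[m],b[m]
    I.append(a);J.append(b);W.append((cost.ravel()[a]+cost.ravel()[b]+.02)*np.sqrt(d[0]**2+d[1]**2*.25+d[2]**2))
G=csr_matrix((np.hstack(W),(np.hstack(I),np.hstack(J))),(C.size,)*2)
near=lambda t,x,z:idx[np.abs(TI-np.radians(t)).argmin(),np.abs(GX-x).argmin(),np.abs(GZ-z).argmin()]
st=near(35,-52.5,205);en=near(0,-73,138.)
print("start/end clear",C.ravel()[[st,en]])
D,pr=dijkstra(G,directed=False,indices=st,return_predecessors=True)
p=[en]
while p[-1]!=st:p.append(pr[p[-1]])
p=p[::-1];t,x,z=np.unravel_index(p,C.shape)
out=np.c_[np.degrees(TI[t]),GX[x],GZ[z],C.ravel()[p]];np.save("path.npy",out);print(out[::2].round(1).tolist())
E
python3 path.py
```

```text
start/end clear [10.32662002  0.5       ]
[[35.0, -52.5, 205.0, 10.3], [35.0, -53.5, 205.0, 10.7], [35.0, -54.5, 203.0, 9.6], [35.0, -55.5, 202.0, 9.5], [35.0, -56.5, 201.0, 9.7], [35.0, -57.5, 199.0, 7.8], [32.5, -58.5, 197.0, 7.4], [32.5, -59.5, 196.0, 6.3], [30.0, -60.5, 194.0, 6.2], [27.5, -61.5, 192.0, 5.1], [27.5, -62.5, 190.0, 4.4], [25.0, -63.5, 188.0, 4.1], [25.0, -63.5, 186.0, 4.1], [25.0, -63.5, 184.0, 3.7], [25.0, -63.0, 182.0, 3.5], [25.0, -62.5, 180.0, 3.1], [25.0, -62.0, 178.0, 2.6], [25.0, -62.0, 176.0, 2.4], [25.0, -61.5, 174.0, 2.1], [25.0, -61.0, 172.0, 1.9], [25.0, -60.0, 170.0, 2.0], [25.0, -59.5, 168.0, 2.0], [25.0, -58.5, 166.0, 1.8], [25.0, -58.0, 164.0, 2.1], [22.5, -59.0, 162.0, 1.2], [22.5, -60.0, 161.0, 2.0], [20.0, -61.0, 159.0, 1.6], [20.0, -62.0, 157.0, 1.6], [17.5, -63.0, 156.0, 1.7], [15.0, -64.0, 154.0, 1.3], [15.0, -65.0, 152.0, 1.7], [12.5, -66.0, 151.0, 2.0], [10.0, -67.0, 149.0, 1.5], [10.0, -68.0, 147.0, 1.5], [7.5, -69.0, 145.0, 1.8], [5.0, -70.0, 143.0, 1.9], [2.5, -71.0, 142.0, 1.0], [2.5, -72.0, 140.0, 0.9], [0.0, -73.0, 139.0, 0.5]]
```

```bash
cat >> h.py <<'E'
LEAN=30.
def tcp(x,y,z,tip,yaw,off=(0,3,0)):
    r=tool(yaw,LEAN-tip);return np.array([x,y,z])-r.apply(off),r
E
python3 - <<'E'
from h import *
L,H,K=pickle.load(open("fit0.pkl","rb"));L[2]=0
r=tool(L[3],30);g=place([[-1,0,74]],*L)[0]
c=(g-r.apply([0,3,0])+r.apply([0,-26,-15]),r)
a=np.array([*(c[0]+r.apply([0,3,0])),0,L[3]]);b=np.array([694-60,66.3,205,30,0]);print(a,b)
P=[]
for i in range(1,19):
    s=i/18;e=s*s*(3-2*s);v=a+(b-a)*e;v[2]=a[2]+(b[2]-a[2])*min(1,e*1.6);P.append((*tcp(*v),0))
c=rows(c,P[:10]);print();rows(c,P[10:])
E
```

```text
[ 4.26777449e+02  1.34977037e+02  1.04016660e+02  0.00000000e+00
 -1.72124537e-01] [634.   66.3 205.   30.    0. ]
-0.3, -0.3, -2.4, 0.3, -0.1, -0, 0,
-1.1, -1.1, -9.2, 1, -0.3, -0.2, 0,
-2.4, -2.4, -20, 2.2, -0.6, -0.4, 0,
-4.1, -4, -34, 3.8, -1.1, -0.6, 0,
-6.1, -6, -50.8, 5.7, -1.7, -0.8, 0,
-8.4, -8.3, -69.8, 7.8, -2.3, -1.1, 0,
-10.9, -10.7, -90.5, 10.1, -3, -1.4, 0,
-13.5, -13.3, -112.3, 12.5, -3.8, -1.7, 0,
-16.2, -15.9, -134.7, 15, -4.6, -1.9, 0,
-18.8, -18.5, -157, 17.5, -5.4, -2.1, 0,

-4.4, -2.9, -18.3, 2.4, -0.8, -0.2, 0,
-8.5, 0.6, -34.3, 4.7, -1.5, -0.3, 0,
-12.3, 3.8, -49, 6.8, -2.2, -0.4, 0,
-15.7, 6.7, -62, 8.7, -2.8, -0.4, 0,
-18.5, 9.1, -72.9, 10.3, -3.3, -0.4, 0,
-20.6, 10.9, -81.1, 11.5, -3.7, -0.4, 0,
-21.9, 12.1, -86.4, 12.2, -4, -0.4, 0,
-22.4, 12.5, -88.3, 12.5, -4.1, -0.4, 0,
-22.4, 12.5, -88.3, 12.5, -4.1, -0.4, 0,
-22.4, 12.5, -88.3, 12.5, -4.1, -0.4, 0,
```

Call:
move_arm:
  plan: [-0.3,-0.3,-2.4,0.3,-0.1,0,0,-1.1,-1.1,-9.2,1,-0.3,-0.2,0,-2.4,-2.4,-20,2.2,-0.6,-0.4,0,-4.1,-4,-34,3.8,-1.1,-0.6,0,-6.1,-6,-50.8,5.7,-1.7,-0.8,0,-8.4,-8.3,-69.8,7.8,-2.3,-1.1,0,-10.9,-10.7,-90.5,10.1,-3,-1.4,0,-13.5,-13.3,-112.3,12.5,-3.8,-1.7,0,-16.2,-15.9,-134.7,15,-4.6,-1.9,0,-18.8,-18.5,-157,17.5,-5.4,-2.1,0]

```text
time: 7.15
tcp_pos: [548.1, 94.6, 200.7]
eef_rot: [0.571, 0.531, -0.427, -0.457]
wrist_force: [0.6, -0.2, -5.4]
grip_width: 11.4
```

Call:
move_arm:
  plan: [-4.4,-2.9,-18.3,2.4,-0.8,-0.2,0,-8.5,0.6,-34.3,4.7,-1.5,-0.3,0,-12.3,3.8,-49,6.8,-2.2,-0.4,0,-15.7,6.7,-62,8.7,-2.8,-0.4,0,-18.5,9.1,-72.9,10.3,-3.3,-0.4,0,-20.6,10.9,-81.1,11.5,-3.7,-0.4,0,-21.9,12.1,-86.4,12.2,-4,-0.4,0,-22.4,12.5,-88.3,12.5,-4.1,-0.4,0,-22.4,12.5,-88.3,12.5,-4.1,-0.4,0,-22.4,12.5,-88.3,12.5,-4.1,-0.4,0]

```text
time: 8.4
tcp_pos: [633.1, 67.1, 207.3]
eef_rot: [-0.5, -0.5, 0.501, 0.499]
wrist_force: [-0.2, -1.2, -4.6]
grip_width: 11.2
```

```bash
python3 - <<'E'
from h import *
from workcell import *
L,H,K=pickle.load(open("fit0.pkl","rb"));K[2]=0
s=state();m=s["tcp_pos"]; Rm=R.from_quat(s["eef_rot"]);print(m,cmd()[0],s["wrist_force"],s["grip_width"],np.degrees((cmd()[1].inv()*Rm).as_rotvec()))
g=np.array(m)+Rm.apply([0,3,0])
t=np.radians(30);o=g-R.from_euler("Y",t).apply([-1,0,74]);pose=[*o,0,t]
D={n:dict(grab_frame(n)) for n in("side","top")};pickle.dump((D,pose),open("d1.pkl","wb"))
it=[(BIN,pose,(0,0,255)),(RACK,K,(255,0,255))]
cv2.imwrite("pics/s4.png",view(D["side"],(200,150,360,270),5,it[:1]))
cv2.imwrite("pics/t4.png",view(D["top"],(230,140,390,260),5,it[:1]))
E
```

```text
[633.12087427  67.14722212 207.27644785] [634.01298848  66.32279621 208.02081699] [-0.1653752  -1.1807291  -4.57609708] 11.171891108504987 [-0.05333873 -0.10737569  0.09411322]
```

View pics/s4.png

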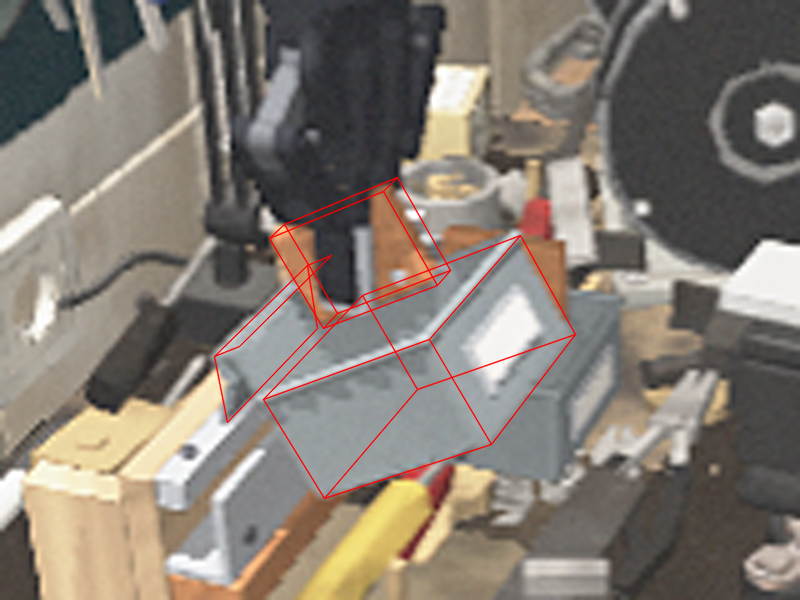

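View pics/t4.png

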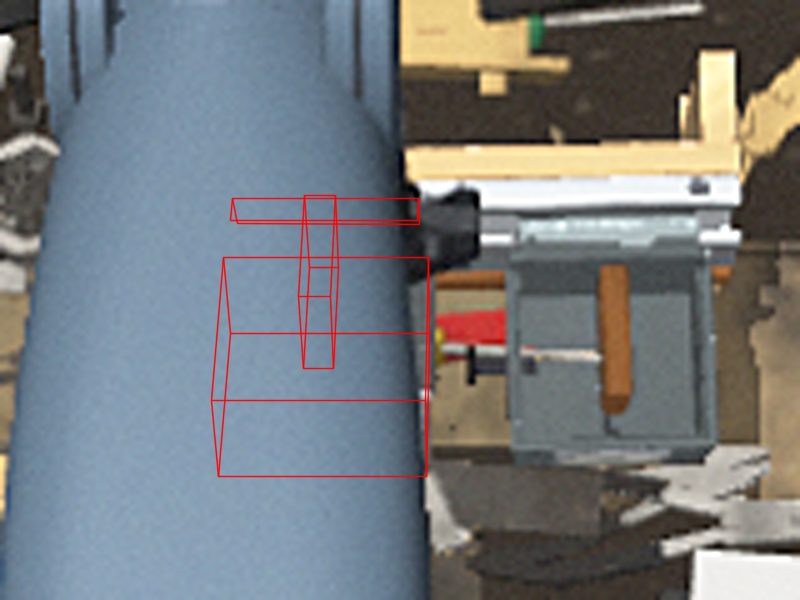

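The bin in hand overlays the side picture within about 0.5 px: hook corner (228, 420), rim corner (430, 340). So I trust the side camera for relative x, and I check the rack fit at high zoom.

```bash
python3 - <<'E'
from h import *
L,H,K=pickle.load(open("fit0.pkl","rb"));K[2]=0;D=pickle.load(open("d0.pkl","rb"));print(K,H)
a=view(D["side"],(225,232,261,286),11,[]);a2=view(D["side"],(225,232,261,286),11,[(RACK,K,(255,0,255))])
im=np.hstack([a,a2]);print(im.shape)
cv2.imwrite("pics/z5.png",im[:600])
E
```

```text
[ 6.93884064e+02  1.16083789e+01  0.00000000e+00 -3.68808559e-04] [ 6.23390506e+02 -5.27393198e+01  6.00859137e+01 -2.03713682e-03]
(594, 792, 3)
```

View pics/z5.png

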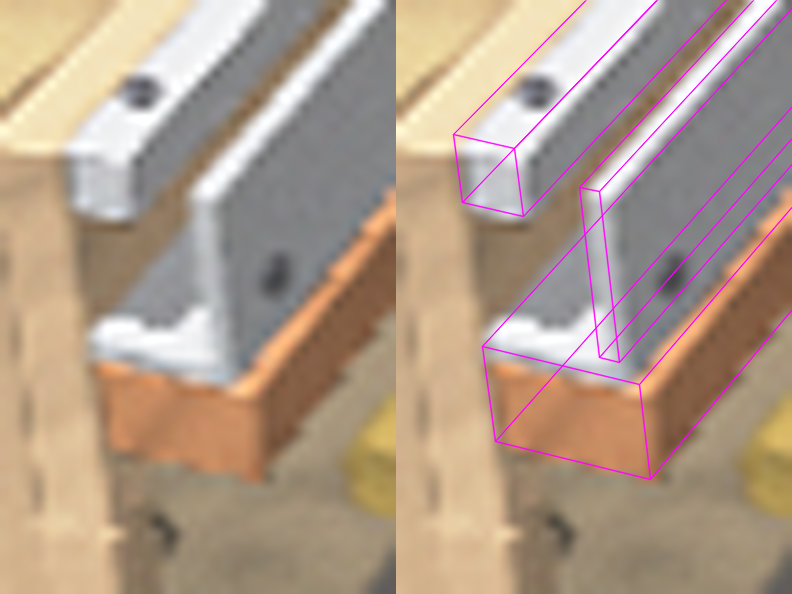

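```bash
cat >> h.py <<'E'
RX,DX,DZ=692.5,0.9,0.75
def leg(a,b,n=8,y=(66.3,66.3),yaw=0,grip=0,c=None):
    "a,b: (tip,gx,gz) rack frame, measured -> commanded"
    P=[]
    for i in range(1,n+1):
        s=i/n;v=np.array(a)+(np.array(b)-a)*s
        P.append((*tcp(RX+DX+v[1],y[0]+(y[1]-y[0])*s,v[2]+DZ,v[0],yaw),grip))
    return P
E
python3 - <<'E'
from h import *
rows(cmd(),leg((30,-59.4,204.2),(25,-62.7,183),8))
E
```

```text
-0, 2.7, 0.5, -0.6, 0, -0, 0,
-0, 5.4, 0.9, -1.3, 0, -0, 0,
-0, 8, 1.3, -1.9, 0, -0, 0,
-0, 10.7, 1.8, -2.5, 0, -0, 0,
-0, 13.3, 2.2, -3.1, 0, -0, 0,
-0, 16, 2.7, -3.8, 0, -0, 0,
-0, 18.6, 3.1, -4.4, 0, -0, 0,
-0, 21.3, 3.6, -5, 0, -0, 0,
-0, 21.3, 3.6, -5, 0, -0, 0,
-0, 21.3, 3.6, -5, 0, -0, 0,
```

Call:
move_arm:
  plan: [0,2.7,0.5,-0.6,0,0,0,0,5.4,0.9,-1.3,0,0,0,0,8,1.3,-1.9,0,0,0,0,10.7,1.8,-2.5,0,0,0,0,13.3,2.2,-3.1,0,0,0,0,16,2.7,-3.8,0,0,0,0,18.6,3.1,-4.4,0,0,0,0,21.3,3.6,-5,0,0,0,0,21.3,3.6,-5,0,0,0,0,21.3,3.6,-5,0,0,0]

```text
time: 9.75
tcp_pos: [629.8, 66.9, 185.8]
eef_rot: [0.521, 0.521, -0.479, -0.476]
wrist_force: [-0.1, 0.3, -5.5]
grip_width: 11.3
```

```bash
cat > look.py <<'E'
from h import *
from workcell import *
import sys
tip=float(sys.argv[1]);n=sys.argv[2]
_,H,K=pickle.load(open("fit0.pkl","rb"));K=[RX,11.6,0,0]
s=state();Rm=R.from_quat(s["eef_rot"]);m=np.array(s["tcp_pos"]);g=m+Rm.apply([0,3,0])
ft=np.degrees(np.arcsin(Rm.as_matrix()[0,1]));tipm=LEAN-ft
print("grip rel rack",(g-[RX,0,0]).round(1),"tip",tipm.round(2),"F",np.round(s["wrist_force"],1),"w",s["grip_width"],"cmd-meas",(cmd()[0]-m).round(2))
t=np.radians(tipm);o=g-R.from_euler("Y",t).apply([-1,0,74]);pose=[*o,0,t]
f=grab_frame("side");pickle.dump(dict(f),open(f"{n}.pkl","wb"))
a=view(f,(225,190,325,290),4,[]);b=view(f,(225,190,325,290),4,[(BIN,pose,(0,0,255)),(RACK,K,(255,0,255))])
c=view(f,(225,215,285,255),6,[])
cv2.imwrite(f"pics/{n}.png",np.hstack([a,b]))
E
python3 look.py 25 l6
```

```text
grip rel rack [-62.5  66.9 182.8] tip 24.98 F [-0.1  0.3 -5.5] w 11.281427194263157 cmd-meas [ 0.65 -0.6   0.91]
```

View pics/l6.png

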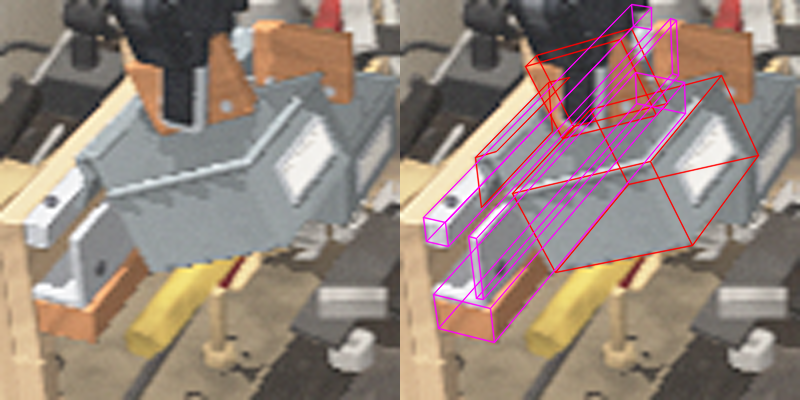

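The overlay agrees: the strip's left end at (482, 207) in the right panel sits just over the slot between the keeper (bottom at 245) and the cleat, with no contact force. I feed it down.

```bash
python3 - <<'E'
from h import *
c=rows(cmd(),leg((25,-62.7,183),(25,-61.8,176),4)+leg((25,-61.8,176),(25,-61,172),3));print()
E
```

```text
-0, 1.7, -0.1, -0, 0, -0, 0,
-0, 3.5, -0.2, -0, 0, -0, 0,
-0, 5.3, -0.3, -0, 0, -0, 0,
0, 7, -0.3, -0, 0, -0, 0,
0, 8.4, -0.5, -0, 0, -0, 0,
0, 9.7, -0.6, -0, 0, -0, 0,
0, 11.1, -0.8, -0, 0, -0, 0,
0, 11.1, -0.8, -0, 0, -0, 0,
0, 11.1, -0.8, -0, 0, -0, 0,
0, 11.1, -0.8, -0, 0, -0, 0,
```

Call:
move_arm:
  plan: [0,1.7,-0.1,0,0,0,0,0,3.5,-0.2,0,0,0,0,0,5.3,-0.3,0,0,0,0,0,7,-0.3,0,0,0,0,0,8.4,-0.5,0,0,0,0,0,9.7,-0.6,0,0,0,0,0,11.1,-0.8,0,0,0,0,0,11.1,-0.8,0,0,0,0,0,11.1,-0.8,0,0,0,0,0,11.1,-0.8,0,0,0,0]

```text
time: 11.05
tcp_pos: [631.5, 66.9, 174.9]
eef_rot: [0.522, 0.521, -0.479, -0.477]
wrist_force: [0.5, 0.7, -4.9]
grip_width: 11.4
```

```bash
python3 - <<'E'
from h import *
c=rows(cmd(),leg((25,-61,172),(25,-59.5,168),3)+leg((25,-59.5,168),(25,-58.2,165),3));print()
rows(c,leg((25,-58.2,165),(20,-61.3,158.5),7))
E
```

```text
0, 1.4, -0.4, -0, 0, -0, 0,
0, 2.7, -0.7, -0, 0, -0, 0,
0, 4.1, -1.1, -0, 0, -0, 0,
0, 5.1, -1.5, -0, 0, -0, 0,
0, 6.2, -1.8, -0, 0, -0, 0,
0, 7.2, -2.2, -0, 0, -0, 0,
0, 7.2, -2.2, -0, 0, -0, 0,
0, 7.2, -2.2, -0, 0, -0, 0,
0, 7.2, -2.2, -0, 0, -0, 0,
0, 7.2, -2.2, -0, 0, -0, 0,

0, 0.9, 0.6, -0.7, 0, -0, 0,
0, 1.8, 1.2, -1.5, 0, -0, 0,
0, 2.7, 1.7, -2.2, 0, -0, 0,
0, 3.6, 2.3, -2.9, 0, -0, 0,
0, 4.4, 2.8, -3.6, 0, -0, 0,
0, 5.3, 3.4, -4.3, 0, -0, 0,
0, 6.2, 4, -5, 0, -0, 0,
0, 6.2, 4, -5, 0, -0, 0,
0, 6.2, 4, -5, 0, -0, 0,
0, 6.2, 4, -5, 0, -0, 0,
```

Call:
move_arm:
  plan: [0,1.4,-0.4,0,0,0,0,0,2.7,-0.7,0,0,0,0,0,4.1,-1.1,0,0,0,0,0,5.1,-1.5,0,0,0,0,0,6.2,-1.8,0,0,0,0,0,7.2,-2.2,0,0,0,0,0,7.2,-2.2,0,0,0,0,0,7.2,-2.2,0,0,0,0,0,7.2,-2.2,0,0,0,0,0,7.2,-2.2,0,0,0,0]

```text
time: 12.3
tcp_pos: [634.3, 66.9, 167.9]
eef_rot: [0.521, 0.521, -0.479, -0.477]
wrist_force: [-1.2, -1.0, -4.9]
grip_width: 11.2
```

Call:
move_arm:
  plan: [0,0.9,0.6,-0.7,0,0,0,0,1.8,1.2,-1.5,0,0,0,0,2.7,1.7,-2.2,0,0,0,0,3.6,2.3,-2.9,0,0,0,0,4.4,2.8,-3.6,0,0,0,0,5.3,3.4,-4.3,0,0,0,0,6.2,4,-5,0,0,0,0,6.2,4,-5,0,0,0,0,6.2,4,-5,0,0,0,0,6.2,4,-5,0,0,0]

```text
time: 13.55
tcp_pos: [631.1, 66.8, 161.4]
eef_rot: [0.542, 0.542, -0.456, -0.453]
wrist_force: [0.0, 0.2, -5.6]
grip_width: 11.4
```

```bash
python3 - <<'E'
from h import *
c=rows(cmd(),leg((20,-61.3,158.5),(15,-64.2,153.7),6));print()
c=rows(c,leg((15,-64.2,153.7),(10,-67.2,148.7),6));print()
E
python3 look.py 20 l7
```

```text
0, 0.7, 0.6, -0.9, 0, -0, 0,
0, 1.4, 1.3, -1.7, 0, -0, 0,
0, 2.1, 1.9, -2.5, 0, -0, 0,
0, 2.9, 2.6, -3.4, 0, -0, 0,
0, 3.6, 3.3, -4.2, 0, -0, 0,
0, 4.3, 3.9, -5, 0, -0, 0,
0, 4.3, 3.9, -5, 0, -0, 0,
0, 4.3, 3.9, -5, 0, -0, 0,
0, 4.3, 3.9, -5, 0, -0, 0,
0, 4.3, 3.9, -5, 0, -0, 0,

0, 0.6, 0.7, -0.9, 0, -0, 0,
0, 1.3, 1.5, -1.7, 0, -0, 0,
0, 2, 2.2, -2.5, 0, -0, 0,
0, 2.7, 3, -3.4, 0, -0, 0,
0, 3.4, 3.7, -4.2, 0, -0, 0,
0, 4, 4.5, -5, 0, -0, 0,
0, 4, 4.5, -5, 0, -0, 0,
0, 4, 4.5, -5, 0, -0, 0,
0, 4, 4.5, -5, 0, -0, 0,
0, 4, 4.5, -5, 0, -0, 0,

grip rel rack [-60.9  66.8 158.4] tip 19.98 F [ 0.   0.2 -5.6] w 11.406009696662457 cmd-meas [-5.93 -0.57 -9.07]
```

Call:
move_arm:
  plan: [0,0.7,0.6,-0.9,0,0,0,0,1.4,1.3,-1.7,0,0,0,0,2.1,1.9,-2.5,0,0,0,0,2.9,2.6,-3.4,0,0,0,0,3.6,3.3,-4.2,0,0,0,0,4.3,3.9,-5,0,0,0,0,4.3,3.9,-5,0,0,0,0,4.3,3.9,-5,0,0,0,0,4.3,3.9,-5,0,0,0]

```text
schema error: expected 10 rows
```

Call:
move_arm:
  plan: [0,0.7,0.6,-0.9,0,0,0,0,1.4,1.3,-1.7,0,0,0,0,2.1,1.9,-2.5,0,0,0,0,2.9,2.6,-3.4,0,0,0,0,3.6,3.3,-4.2,0,0,0,0,4.3,3.9,-5,0,0,0,0,4.3,3.9,-5,0,0,0,0,4.3,3.9,-5,0,0,0,0,4.3,3.9,-5,0,0,0,0,4.3,3.9,-5,0,0,0]

```text
time: 14.85
tcp_pos: [627.9, 66.8, 156.4]
eef_rot: [0.561, 0.561, -0.432, -0.429]
wrist_force: [0.0, -0.0, -3.7]
grip_width: 11.7
```

Call:
move_arm:
  plan: [0,0.6,0.7,-0.9,0,0,0,0,1.3,1.5,-1.7,0,0,0,0,2,2.2,-2.5,0,0,0,0,2.7,3,-3.4,0,0,0,0,3.4,3.7,-4.2,0,0,0,0,4,4.5,-5,0,0,0,0,4,4.5,-5,0,0,0,0,4,4.5,-5,0,0,0,0,4,4.5,-5,0,0,0,0,4,4.5,-5,0,0,0]

```text
time: 16.1
tcp_pos: [624.6, 66.8, 151.4]
eef_rot: [0.579, 0.579, -0.407, -0.404]
wrist_force: [-0.1, -0.5, -4.4]
grip_width: 11.3
```

```bash
python3 look.py 10 l8; python3 - <<'E'
from h import *
c=rows(cmd(),leg((10,-67.2,148.7),(5,-70,143.5),6));print()
E
```

```text
grip rel rack [-66.8  66.8 148.6] tip 9.98 F [-0.1 -0.5 -4.4] w 11.327835028792057 cmd-meas [ 0.48 -0.55  0.85]
0, 0.7, 0.7, -0.9, 0, -0, 0,
0, 1.3, 1.5, -1.7, 0, -0, 0,
0, 2, 2.3, -2.5, 0, -0, 0,
0, 2.7, 3.1, -3.4, 0, -0, 0,
0, 3.3, 3.9, -4.2, 0, -0, 0,
0, 4, 4.6, -5, 0, -0, 0,
0, 4, 4.6, -5, 0, -0, 0,
0, 4, 4.6, -5, 0, -0, 0,
0, 4, 4.6, -5, 0, -0, 0,
0, 4, 4.6, -5, 0, -0, 0,
```

View pics/l8.png

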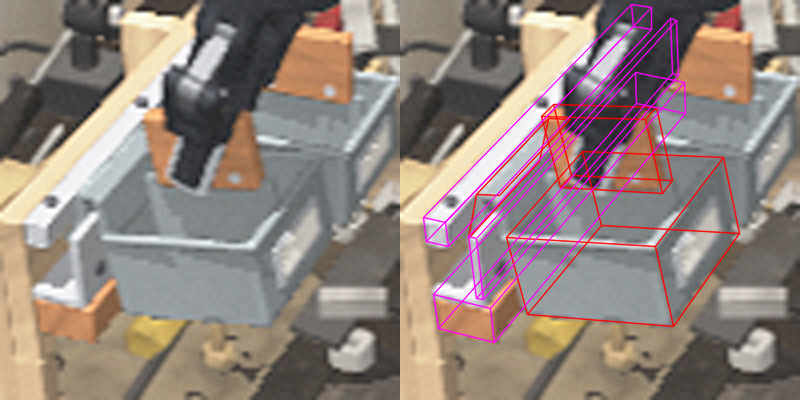

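The overlay still fits (bottom front-left corner at (270, 325)), the strip is in the groove, and there is no extra force. I keep swinging it level.

Call:
move_arm:
  plan: [0,0.7,0.7,-0.9,0,0,0,0,1.3,1.5,-1.7,0,0,0,0,2,2.2,-2.5,0,0,0,0,2.7,3,-3.4,0,0,0,0,3.3,3.8,-4.2,0,0,0,0,4,4.6,-5,0,0,0,0,4,4.6,-5,0,0,0,0,4,4.6,-5,0,0,0,0,4,4.6,-5,0,0,0,0,4,4.6,-5,0,0,0]

```text
time: 17.4
tcp_pos: [621.7, 66.8, 146.1]
eef_rot: [0.596, 0.597, -0.381, -0.379]
wrist_force: [-0.4, -0.6, -4.5]
grip_width: 11.5
```

```bash
python3 look.py 5 l9; sed -i 's/RX,DX,DZ=692.5,0.9,0.75/RX,DX,DZ=692.5,0.5,0.85/' h.py; python3 - <<'E'
from h import *
c=rows(cmd(),leg((5,-69.8,143.5),(2.5,-71.4,141),4)+leg((2.5,-71.4,141),(0,-72.4,138.6),4));print()
E
```

```text
grip rel rack [-69.5  66.8 143.4] tip 4.98 F [-0.4 -0.6 -4.5] w 11.521984027999336 cmd-meas [ 0.49 -0.56  0.84]
0, 0.2, 0.8, -0.6, 0, -0, 0,
0, 0.6, 1.5, -1.3, 0, -0, 0,
0, 1, 2.1, -1.9, 0, -0, 0,
0, 1.4, 2.8, -2.5, 0, -0, 0,
0, 1.8, 3.3, -3.1, 0, -0, 0,
0, 2.3, 3.8, -3.8, 0, -0, 0,
0, 2.7, 4.3, -4.4, 0, -0, 0,
0, 3.2, 4.9, -5, 0, -0, 0,
0, 3.2, 4.9, -5, 0, -0, 0,
0, 3.2, 4.9, -5, 0, -0, 0,
```

Call:
move_arm:
  plan: [0,0.2,0.8,-0.6,0,0,0,0,0.6,1.5,-1.3,0,0,0,0,1,2.1,-1.9,0,0,0,0,1.4,2.8,-2.5,0,0,0,0,1.8,3.3,-3.1,0,0,0,0,2.3,3.8,-3.8,0,0,0,0,2.7,4.3,-4.4,0,0,0,0,3.2,4.9,-5,0,0,0,0,3.2,4.9,-5,0,0,0,0,3.2,4.9,-5,0,0,0]

```text
time: 18.7
tcp_pos: [617.8, 66.8, 140.4]
eef_rot: [0.612, 0.612, -0.355, -0.353]
wrist_force: [-2.9, -0.3, -4.0]
grip_width: 11.4
```

```bash
python3 look.py 0 l10; python3 - <<'E'
from h import *
c=rows(cmd(),leg((0,-72.4,138.6),(0,-72.4,136.6),4))
E
```

```text
grip rel rack [-73.2  66.8 137.8] tip 0.08 F [-2.9 -0.3 -4. ] w 11.395447056269667 cmd-meas [ 1.25 -0.56  1.59]
0, 0.4, 0.2, -0, 0, -0, 0,
0, 0.8, 0.5, -0, 0, -0, 0,
0, 1.3, 0.7, -0, 0, -0, 0,
0, 1.7, 1, -0, 0, -0, 0,
0, 1.7, 1, -0, 0, -0, 0,
0, 1.7, 1, -0, 0, -0, 0,
0, 1.7, 1, -0, 0, -0, 0,
0, 1.7, 1, -0, 0, -0, 0,
0, 1.7, 1, -0, 0, -0, 0,
0, 1.7, 1, -0, 0, -0, 0,
```

Call:
move_arm:
  plan: [0,0.2,0.3,0,0,0,0,0,0.5,0.6,0,0,0,0,0,0.8,0.9,0,0,0,0,0,1.05,1.2,0,0,0,0,0,1.05,1.2,0,0,0,0,0,1.05,1.2,0,0,0,0,0,1.05,1.2,0,0,0,0,0,1.05,1.2,0,0,0,0,0,1.05,1.2,0,0,0,0,0,1.05,1.2,0,0,0,0]

```text
time: 20.0
tcp_pos: [617.8, 66.8, 139.4]
eef_rot: [0.612, 0.613, -0.355, -0.352]
wrist_force: [-5.8, -0.5, -2.4]
grip_width: 11.5
```

Call:
move_arm:
  plan: [0,-0.2,0.3,0,0,0,0,0,-0.3,0.6,0,0,0,0,0,-0.5,0.9,0,0,0,0,0,-0.5,0.9,0,0,0,0,0,-0.5,0.9,0,0,0,0,0,-0.5,0.9,0,0,0,0,0,-0.5,0.9,0,0,0,0,0,-0.5,0.9,0,0,0,0,0,-0.5,0.9,0,0,0,0,0,-0.5,0.9,0,0,0,0]

```text
time: 21.25
tcp_pos: [617.5, 66.8, 140.1]
eef_rot: [0.613, 0.613, -0.354, -0.352]
wrist_force: [6.0, 0.4, -7.9]
grip_width: 11.1
```

```bash
python3 look.py 0 l11;python3 -c "
from workcell import *;s=state();print(s['ft_torque'],s['wrist_force'])"
```

```text
grip rel rack [-73.5  66.8 137.5] tip -0.11 F [ 6.   0.4 -7.9] w 11.114450770604849 cmd-meas [ 1.53 -0.5  -0.12]
[0.07138291 0.52265454 0.28668283] [ 5.24574214 -0.26966973 -6.82489875]
```

View pics/l11.png

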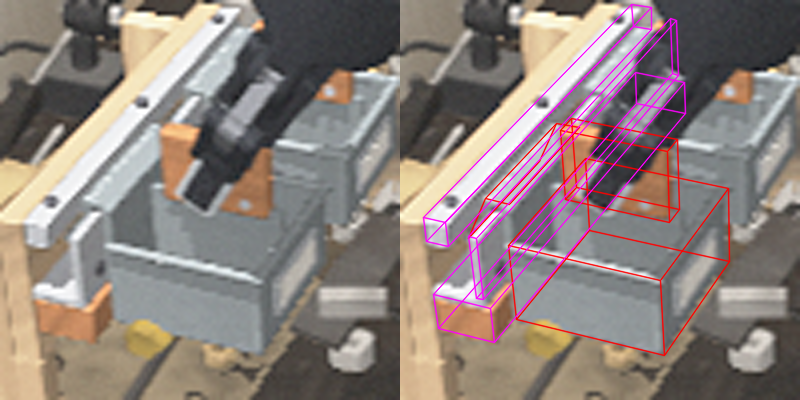

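The picture shows the bin hanging level with its flange over the cleat and its back at the rail: rim front-left at (262, 280), hook strip under the keeper. My back-off overshot and now pulls the neck against the cleat, so I recentre.

Call:
move_arm:
  plan: [0,0.3,-0.1,0,0,0,0,0,0.6,-0.2,0,0,0,0,0,1,-0.3,0,0,0,0,0,1,-0.3,0,0,0,0,0,1,-0.3,0,0,0,0,0,1,-0.3,0,0,0,0,0,1,-0.3,0,0,0,0,0,1,-0.3,0,0,0,0,0,1,-0.3,0,0,0,0,0,1,-0.3,0,0,0,0]

```text
time: 22.55
tcp_pos: [617.6, 66.8, 138.7]
eef_rot: [0.612, 0.613, -0.355, -0.352]
wrist_force: [0.6, -0.0, -1.9]
grip_width: 11.4
```

Call:
move_arm:
  plan: [-0.5,0,0,0,0,0,0,-1.2,0,0,0,0,0,0,-2.2,0,0,0,0,0,0,-3.2,0,0,0,0,0,0,-4.2,0,0,0,0,0,0,-5.2,0,0,0,0,0,0,-6.2,0,0,0,0,0,0,-7.2,0,0,0,0,0,0,-7.8,0,0,0,0,0,0,-8,0,0,0,0,0,0]

```text
time: 23.8
tcp_pos: [617.8, 58.8, 138.9]
eef_rot: [0.612, 0.613, -0.354, -0.352]
wrist_force: [3.1, 1.9, -4.6]
grip_width: 11.5
```

Call:
move_arm:
  plan: [-0.4,0.1,0,0,0,0,0,-0.8,0.2,0,0,0,0,0,-1.2,0.2,0,0,0,0,0,-1.6,0.2,0,0,0,0,0,-2,0.2,0,0,0,0,0,-2.4,0.2,0,0,0,0,0,-2.8,0.2,0,0,0,0,0,-3.2,0.2,0,0,0,0,0,-3.6,0.2,0,0,0,0,0,-4,0.2,0,0,0,0,0]

```text
time: 25.05
tcp_pos: [617.9, 54.8, 138.7]
eef_rot: [0.612, 0.613, -0.355, -0.352]
wrist_force: [4.1, 2.4, -4.9]
grip_width: 11.6
```

Call:
move_arm:
  plan: [-0.2,0,0,0,0,0,0,-0.4,0,0,0,0,0,0,-0.6,0,0,0,0,0,0,-0.8,0,0,0,0,0,0,-1,0,0,0,0,0,0,-1.2,0,0,0,0,0,0,-1.4,0,0,0,0,0,0,-1.6,0,0,0,0,0,0,-1.8,0,0,0,0,0,0,-2,0,0,0,0,0,0]

```text
time: 26.3
tcp_pos: [617.9, 52.8, 138.8]
eef_rot: [0.612, 0.613, -0.354, -0.352]
wrist_force: [3.3, 3.2, -4.4]
grip_width: 11.1
```

Call:
move_arm:
  plan: [-0.15,0,0,0,0,0,0,-0.3,0,0,0,0,0,0,-0.45,0,0,0,0,0,0,-0.6,0,0,0,0,0,0,-0.75,0,0,0,0,0,0,-0.9,0,0,0,0,0,0,-1.05,0,0,0,0,0,0,-1.2,0,0,0,0,0,0,-1.2,0,0,0,0,0,0,-1.2,0,0,0,0,0,0]

```text
time: 27.55
tcp_pos: [617.9, 51.8, 138.8]
eef_rot: [0.612, 0.613, -0.354, -0.352]
wrist_force: [3.3, 2.6, -4.0]
grip_width: 11.1
```

```bash
python3 look.py 0 l12 >/dev/null; python3 - <<'E'
from h import *
from workcell import *
L,H,K=pickle.load(open("fit0.pkl","rb"));f=grab_frame("top")
a=view(f,(270,150,390,250),6,[]);cv2.imwrite("pics/t12.png",a)
# screw head in top image d0: project head at stand-out s
D=pickle.load(open("d0.pkl","rb"));s=D["side"]
for so in (4,8,12,16,20):print(so,proj(place([[0,42+so,25]],H[0],H[1],63,0),s).round(1),proj(place([[0,42+so,25]],H[0],H[1],63,0),D["top"]).round(1))
E
```

```text
4 [[293.5 233.5]] [[330.4 213.7]]
8 [[292.7 234.4]] [[328.6 213.7]]
12 [[292.  235.4]] [[326.7 213.7]]
16 [[291.2 236.3]] [[324.9 213.7]]
20 [[290.5 237.3]] [[323.  213.6]]
```

Call:
move_arm:
  plan: [-0.1,0,0,0,0,0,0,-0.2,0,0,0,0,0,0,-0.3,0,0,0,0,0,0,-0.4,0,0,0,0,0,0,-0.5,0,0,0,0,0,0,-0.6,0,0,0,0,0,0,-0.7,0,0,0,0,0,0,-0.8,0,0,0,0,0,0,-0.8,0,0,0,0,0,0,-0.8,0,0,0,0,0,0]

```text
time: 28.9
tcp_pos: [617.9, 51.7, 138.9]
eef_rot: [0.612, 0.613, -0.354, -0.353]
wrist_force: [4.6, 3.8, -5.3]
grip_width: 11.4
```

Call:
move_arm:
  plan: [-0.1,0,0,0,0,0,0,-0.2,0,0,0,0,0,0,-0.3,0,0,0,0,0,0,-0.4,0,0,0,0,0,0,-0.5,0,0,0,0,0,0,-0.6,0,0,0,0,0,0,-0.7,0,0,0,0,0,0,-0.8,0,0,0,0,0,0,-0.8,0,0,0,0,0,0,-0.8,0,0,0,0,0,0]

```text
time: 30.15
tcp_pos: [617.9, 51.5, 139.0]
eef_rot: [0.611, 0.614, -0.354, -0.353]
wrist_force: [3.6, 5.1, -4.3]
grip_width: 11.6
```

Call:
move_arm:
  plan: [-0.1,0,0,0,0,0,0,-0.2,0,0,0,0,0,0,-0.3,0,0,0,0,0,0,-0.4,0,0,0,0,0,0,-0.5,0,0,0,0,0,0,-0.5,0,0,0,0,0,0,-0.5,0,0,0,0,0,0,-0.5,0,0,0,0,0,0,-0.5,0,0,0,0,0,0,-0.5,0,0,0,0,0,0]

```text
time: 31.4
tcp_pos: [617.9, 51.5, 139.0]
eef_rot: [0.611, 0.614, -0.354, -0.353]
wrist_force: [3.3, 6.3, -3.7]
grip_width: 11.1
```

Call:
move_arm:
  plan: [0.2,0.1,0,0,0,0,0,0.4,0.3,0,0,0,0,0,0.6,0.5,0,0,0,0,0,0.8,0.7,0,0,0,0,0,1,0.7,0,0,0,0,0,1.1,0.7,0,0,0,0,0,1.1,0.7,0,0,0,0,0,1.1,0.7,0,0,0,0,0,1.1,0.7,0,0,0,0,0,1.1,0.7,0,0,0,0,0]

```text
time: 32.65
tcp_pos: [618.0, 51.6, 138.6]
eef_rot: [0.612, 0.613, -0.354, -0.353]
wrist_force: [0.5, 5.2, 0.3]
grip_width: 11.6
```

Call:
move_arm:
  plan: [0.3,0,0,0,0,0,0,0.6,0,0,0,0,0,0,0.8,0,0,0,0,0,0,0.8,0,0,0,0,0,0,0.8,0,0,0,0,0,0.2,0.8,0,0,0,0,0,0.25,0.8,0,0,0,0,0,0.3,0.8,0,0,0,0,0,0.4,0.8,0,0,0,0,0,0.45,0.8,0,0,0,0,0,0.45]

```text
time: 33.9
tcp_pos: [618.1, 51.3, 138.0]
eef_rot: [0.612, 0.613, -0.355, -0.352]
wrist_force: [0.8, 0.2, -0.6]
grip_width: 38.2
```

Call:
move_arm:
  plan: [0,0,0,0,0,0,0.45,0,-5,0,0,0,0,0.45,0,-12,0,0,0,0,0.45,0,-22,0,0,0,0,0.45,0,-35,0,0,0,0,0.45,0,-50,0,0,0,0,0.45,0,-65,0,0,0,0,0.45,0,-80,0,0,0,0,0.45,0,-90,0,0,0,0,0.45,0,-90,0,0,0,0,0.45]

```text
time: 35.15
tcp_pos: [573.5, 51.5, 217.6]
eef_rot: [0.613, 0.613, -0.354, -0.352]
wrist_force: [0.6, -1.0, 0.2]
grip_width: 38.0
```

```bash
python3 - <<'E'
from h import *
from workcell import *
print(state()["wrist_force"],state()["grip_width"])
y=51.6;pose=[RX-71.5,y,63,0,0]
f=grab_frame("side")
a=view(f,(225,190,325,290),4,[]);b=view(f,(225,190,325,290),4,[(BIN,pose,(0,0,255))])
cv2.imwrite("pics/fin.png",np.hstack([a,b]))
E
```

```text
[ 0.60178325 -0.96218178  0.17289471] 37.999026513761706
```

View pics/fin.png

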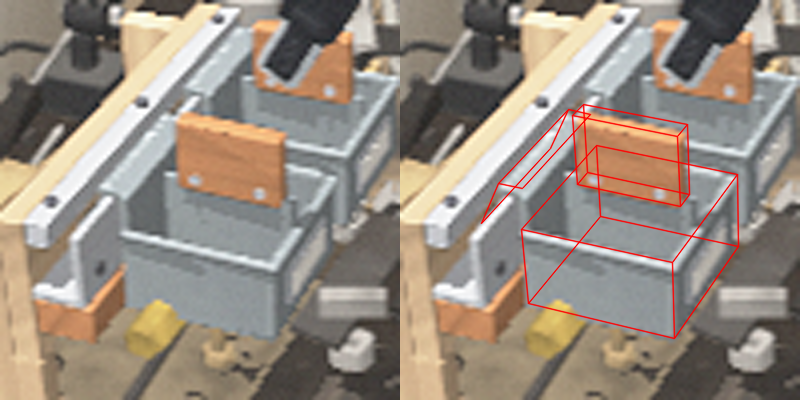

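The final picture shows the released bin hanging level on the cleat, parallel to the hung bin. Its bottom front-left corner at (275, 338) coincides with the model of a seated bin, and the gripper is clear.

```bash
python3 -c "
from workcell import *;print(job_done())"
```

```text
the job is handed in; nothing more can be done
None
```

The bin is hung on the rack and slid up to the spacer screw. I released it there and handed the job in at about 35 s; no verdict was reported.

- **Hanging:** I gripped it with the fingers leaning 30° and fed the strip into the slot at 25° tip. I swung it level about 35 mm clear of the hung bin. That gap comes from my camera fit of the hung bin, which is good to about 2 mm.
- **Rack contact:** The highest sideways wrist force while seating was about 6 N. It came from pressing on the rail and then from backing off too far against the cleat. I recentred the bin before sliding it.
- **Touching the spacer:** The slide stopped at y ≈ 51.5 mm, with the origins about 104 mm apart by the camera fit. The side force rose from a sliding friction of about 2.5 N to 6.3 N while the commanded position kept moving. I take the push on the screw to have been 2 to 4 N, but it was not measured directly.
- **Release:** I eased off the side push and lowered the bin until the cleat carried its weight. Then I opened the fingers and backed away about 90 mm.
- **Last checks:** The wrist force was about zero. The side picture matched a level, seated bin: the bottom corner coincided and the rim was about 1 px off.
- **Disagreements:** The top and side cameras differed by about 2 mm on the rack's x. I used the side camera; the rail contact came within about 1 mm of it. I did not measure the bystanders again at the end, but nothing came near them.

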